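# Aim the air-line elbow at the hose clip

## Robot

A 6-joint arm with a two-finger parallel gripper is mounted at the origin on the work surface. World frame = base frame: x ahead of the robot, y to its left, z up, the work surface at z = 0. Lengths are in m, angles in rad, forces in N, time in s.
With the tool pointing down it reaches from about 0.375 to 0.9 m from the base axis. Payload 3.1 kg.
Tool frame: the origin (TCP) lies midway between the tips of the shut fingers; the grasp point (between the pads) lies 19 mm behind it; z points along the fingers, y is the line along which they close (so a half turn about z gives the same grasp; the last joint's range is limited). The gripper opens to 87 mm and grips with 3 to 60 N. Pads are 19 mm wide; open, the fingers measure 117 mm over their backs; the gripper's body (75 mm by 190 mm) begins 51 mm behind the grasp point.
Start: joints at [0.98, 0.527, 1.433, -0, 1.181, -0.178], TCP at [0.251, 0.572, 0.223] pointing down, gripper open.
Joint ranges: [-3.08, 3.08], [-0.75, 2.2], [0.22, 2.44], [-1.43, 4.57], [0, 2.65], [-2.85, 2.85]. Speed limits (rad/s): [2.79, 2.79, 3.14, 3.14, 3.14, 3.14].

## Interface

Orientations are given as a unit quaternion [x, y, z, w].
In Python, from rig import state, grab_frame, camera_model, finish_job, cut_out, place_of gives the robot as it stands.
- The arm moves only by the tool drive_tool, never from a script. Its argument "deltas" is a list that holds one entry, the list of rows, each a list of 4 numbers: the shift along the tool's x, y, z in cm, then the turn about the tool's z in degrees. A call has 1 to 5 rows; each row is the pose to reach, as a shift and turn from the pose commanded when the call began, along the tool's axes at that moment; what a row does not reach only later rows make up. A row lasts 1/8 s, in which the tool goes at most 62.5 mm and 10.7 degrees, less where a joint would pass 70% of its speed; a pose out of reach is approached as far as the arm can. A call with a gripper value outside its range is refused whole. "hand" is the closure in counts, from 0 (fully open) to 255 (shut), set as the call begins (left out, the last holds). The fingers move at their own pace and stop on an object; "squeeze" is the grip in N (left out, the last holds). Time passes only in rows, so rows that repeat a pose let the fingers close. It gives the time, the measured TCP pose, the force, the opening and the grip force at its end, in the units of the state.
- state(): the state, without advancing time (a new reading comes with each control period).
- grab_frame(name): name is "side" or "top" or "wrist"; returns the picture (384x512x3 uint8, red, green, blue); there is no depth.
- camera_model(name): a dict with "intrinsics" (3x3 intrinsics, pixels), "T" (4x4, takes a point from camera to world coordinates). Camera axes: x right, y up, looking along -z (the intrinsics and any distortion apply to the point x, -y, -z); pixel columns grow to the right and rows downward; lengths in m; the calibration is good to about 2 mm. A picture is of the moment at which its call begins: read the wrist's pose just before it. camera_model takes no time and is no camera call; for the wrist camera it gives the pose at the moment of the call.
- finish_job(): hands the job in; it is judged then, once.
Trained networks look in the newest picture that a camera, given by its name, has taken for a name from the list of things; names that differ only in an ending like _2 or _b are one class to them, and where a whole thing is asked for, a point or a joint stands for the part that bears it (a point fixed in the world has none). Each returns a list of dicts, best first, with "score" (0 to 1); they miss things now and then, are a little off and sometimes report something else, mostly with a low value. They report only what shows in the picture. A call takes as long as a camera call. They do not tell look-alikes from the thing itself.
- cut_out(camera, name): "region" (384x512 bool, what is visible of it) and "centre" ([column, row] in pixels, amid what is visible of it).
- place_of(camera, name): "centre" ([column, row] in pixels: a listed point, or the origin of a listed thing).
The state is a dict: "time": time; "joint_pos": joint angles; "qd": joint speeds; "effort": joint torques, N m; "tool_pos": TCP position; "tcp_rot": TCP orientation; "force": force on the tool from outside, world axes, zero at the start; "wrist_torque": the same for the moment, N m; "finger_gap": finger opening in m; "gripper_force": force on a finger pad.
Only numpy, scipy, OpenCV 4.12 (cv2) and the standard library are available. Lean on these libraries where they do the work, as an engineer would, in place of code of your own. Each camera call takes 0.05 s, during which the arm holds its last target. There are 200 camera calls.

## Task

On the craft bench, screw the brass hose elbow further onto its threaded stub, clockwise seen from above, and stop when its outlet points at the steel hose clip, so that the airbrush hose can run straight from one to the other. Then let go of it. Leave the brass tee and the glass jar as they are.

Things in the scene. Friction and masses are not known exactly. Their poses are not given: they have to be found in the camera images.
- elbow_mid (a point): Brass elbow, ONE hose tail, hand-started on a grey outlet block's upright stub. Point: centre of its 28 x 28 x 36 mm high gripping block, on the stub axis, 96 mm above bench (block top 114, outlet block top 50). x: outlet direction (tip 70 mm from axis); y: across the two free flats; z: up. Turns at about 0.1 N m, stays put, sinks 4 mm a turn; clip is 0.5 to 1.5 rad clockwise, no stop there.
- clip_mid (a point): Steel hose clip fixed on the bench 15 to 20 cm from the elbow: a C-shaped wire cradle 44 mm wide, open at the top, on a post 14 mm thick with a round 48 mm foot. Point: centre of the cradle, 96 mm above the bench, level with the elbow's outlet; its top is about 113 mm above the bench.
- tee_tip (a point): Bystander: brass tee with TWO opposite hose tails on another, equal outlet block; it turns if pushed. Point: tip of one tail, 70 mm from the tee's upright axis, about 96 mm above the bench; x: level, from the axis towards this tip.
- jar: Closed, loose glass jar with a metal lid, 66 mm in diameter and 85 mm high, standing on the bench between the two outlet blocks; a bystander. Origin: centre of its underside; z: up.
Mind the look-alikes: they are no part of the job. Leave any orange look-alike of the part that bears clip_mid alone. Leave any orange look-alike of the part that bears elbow_mid alone.

How it is judged:
At the end, for the whole second after the job is handed in: The elbow's outlet points at the clip: the line straight out of the outlet passes within 35 mm of the centre of the clip (about 10 degrees either way) (x of clip_mid in the frame of elbow_mid above 0.1 m and y of clip_mid in the frame of elbow_mid between -0.035 and 0.035 m); the robot touches nothing.
It fails at once if the tee was turned (its tail's tip moved more than 15 mm) (distance of tee_tip from where it was at the start of the episode above 0.015 m).
It fails at once if the jar was shifted more than 25 mm or tipped over (distance of jar from where it was at the start of the episode above 0.025 m or angle between jar's own z axis and vertical above 0.4 rad).
It also fails if it takes over 32 s, if anything falls off the work surface, if the arm or the gripper's body presses on something with over 40 N, if the wrist force passes 120 N, or if a joint passes its speed limit or range.

## Working session

There is one attempt and no reset: what is moved stays moved. The work goes in short steps, Python scripts to look and compute and a tool call to move; the robot and the scene stay as the last step left them, time stands still between calls to the robot, and variables do not carry over. Pictures are saved under pics/ and viewed, at most 10 in all, crops included, and the job is handed in when it is done.

Besides the shell and the picture viewer there is one more tool, called after "Call:" in YAML: its name, and indented under it one key for each argument. drive_tool: Moves the arm, as the interface text tells. Its arguments: {"type":"object","properties":{"deltas":{"type":"array","items":{"type":"array","items":{"type":"array","items":{"type":"number"}}}},"hand":{"type":"number"},"squeeze":{"type":"number"}},"required":["deltas"]}

```bash
mkdir -p pics; cat > h.py <<'E'
from rig import *
import numpy as np, cv2
def ray(cam,px,z,m=None):
    m=m or camera_model(cam); K=np.array(m["intrinsics"]); T=np.array(m["T"])
    d=np.linalg.inv(K)@[px[0],px[1],1]; d=T[:3,:3]@[d[0],-d[1],-d[2]]; o=T[:3,3]
    return o+d*(z-o[2])/d[2]
def proj(cam,p,m=None):
    m=m or camera_model(cam); K=np.array(m["intrinsics"]); T=np.array(m["T"])
    c=T[:3,:3].T@(np.array(p)-T[:3,3]); q=K@[c[0],-c[1],-c[2]]; return q[:2]/q[2]
E
python3 - <<'E'
from h import *
print(camera_model("top").keys())
ims=[]
for c in ("top","side"):
    im=grab_frame(c); cv2.imwrite(f"pics/{c}0.png",im[...,::-1]); 
    for n,z in (("elbow_mid",.096),("clip_mid",.096),("tee_tip",.096),("jar",0)):
        for d in place_of(c,n): print(c,n,round(d["score"],2),np.round(d["centre"]),np.round(ray(c,d["centre"],z),3))
E
```

```text
dict_keys(['intrinsics', 'T'])
top elbow_mid 0.97 [143. 287.] [0.352 0.212 0.096]
top elbow_mid 0.81 [155. 205.] [0.518 0.199 0.096]
top clip_mid 0.91 [189. 126.] [0.688 0.138 0.096]
top clip_mid 0.56 [145. 126.] [0.686 0.231 0.096]
top tee_tip 0.58 [298. 179.] [ 0.582 -0.094  0.096]
top jar 0.8 [251. 265.] [ 0.398 -0.002  0.   ]
side elbow_mid 0.78 [360. 305.] [0.348 0.212 0.096]
side elbow_mid 0.55 [248. 284.] [0.518 0.204 0.096]
side clip_mid 0.69 [154. 230.] [0.693 0.13  0.096]
side clip_mid 0.63 [135. 288.] [0.684 0.239 0.096]
side tee_tip 0.58 [240. 146.] [ 0.588 -0.113  0.096]
side jar 0.86 [323. 226.] [ 0.396 -0.005  0.   ]
```

View pics/top0.png

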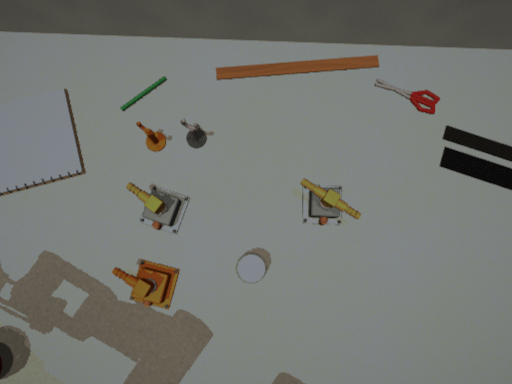

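View pics/side0.png

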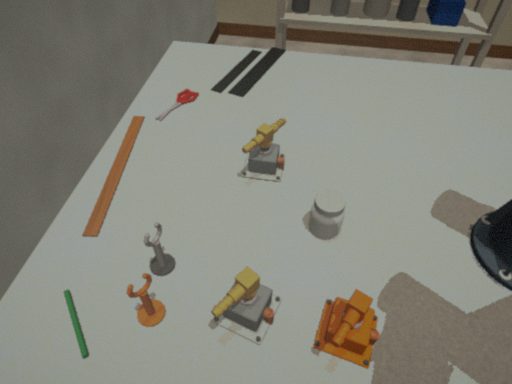

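Candidates. Elbow: brass on a grey block at top (155,205), orange look-alike at (143,287), and the two-tailed tee at (330,198). Clip: steel at (189,126), orange look-alike at about (150,130). I choose the brass elbow at (155,205) and the steel clip at (189,126), then check with a crop.

```bash
python3 - <<'E'
from h import *
from scipy.spatial.transform import Rotation as R
im=cv2.imread("pics/top0.png"); cv2.imwrite("pics/crop0.png",cv2.resize(im[100:250,100:250],(600,600),interpolation=cv2.INTER_CUBIC))
hsv=cv2.cvtColor(im,cv2.COLOR_BGR2HSV)
m=cv2.inRange(hsv,(21,110,60),(34,255,255)); m[:,:110]=0;m[:,190:]=0;m[:170]=0;m[235:]=0
v,u=np.nonzero(m); P=np.array([ray("top",(a,b),.096)[:2] for a,b in zip(u,v)])
E=ray("top",(155,205),.096)[:2]; c=P.mean(0); w,V=np.linalg.eigh(np.cov((P).T)); a=V[:,1]; a*=np.sign(a@(c-E))
print(len(u),c,"dir",np.degrees(np.arctan2(a[1],a[0])), "far",max((P-E)@a))
s=state(); print(s["tool_pos"],np.round(R.from_quat(s["tcp_rot"]).as_matrix(),3),s["finger_gap"])
E
```

```text
308 [0.52926468 0.21589151] dir 57.642890597885625 far 0.07241944375950356
[0.25067622 0.57248088 0.22252492] [[-0.916  0.401 -0.   ]
 [ 0.401  0.916 -0.   ]
 [-0.    -0.    -1.   ]] 0.08673813588071257
```

View pics/crop0.png

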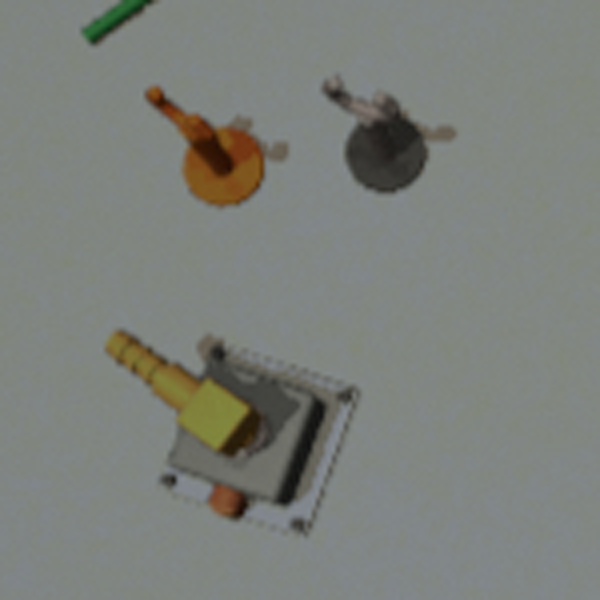

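The crop shows the brass elbow, with its block at about (218,415) and its single tail tip at (118,343), on the grey block. The steel clip is at upper right and the orange one is left of it. The choice holds.

Call:
drive_tool:
  deltas:
    - [[-5,-3,0,0],[-10,-6,0,0],[-15,-9,0,0],[-20,-12,0,0],[-25,-15,0,0]]
  hand: 0

```text
time: 1.12
tool_pos: [0.4206, 0.3334, 0.2229]
tcp_rot: [0.205, 0.979, 0.0, 0.0]
force: [0.5, 0.6, -0.7]
finger_gap: 0.0869
gripper_force: 0.0
```

Call:
drive_tool:
  deltas:
    - [[-5,-3,0,-10],[-10,-6,0,-20],[-14.3,-8.3,0,-30],[-14.3,-8.3,0,-40],[-14.3,-8.3,0,-50]]

```text
time: 1.75
tool_pos: [0.5178, 0.2004, 0.2226]
tcp_rot: [-0.23, 0.973, 0.0, 0.0]
force: [-0.7, -0.2, -0.1]
finger_gap: 0.0871
gripper_force: 0.0
```

Call:
drive_tool:
  deltas:
    - [[0,0,0,-10],[0,0,0,-20],[0,0,0,-28],[0,0,0,-28]]

```text
time: 2.25
tool_pos: [0.5173, 0.2014, 0.2227]
tcp_rot: [-0.456, 0.89, -0.0, 0.0]
force: [-0.0, -0.1, 0.5]
finger_gap: 0.0868
gripper_force: 0.0
```

```bash
python3 - <<'E'
from h import *
s=state(); m=camera_model("wrist"); im=grab_frame("wrist"); cv2.imwrite("pics/w1.png",im[...,::-1])
print(s["time"],s["tool_pos"],s["joint_pos"],s["force"])
print(np.round(m["T"],3))
for n in ("elbow_mid","clip_mid"):
    for d in place_of("wrist",n): print(n,round(d["score"],2),np.round(d["centre"]),np.round(ray("wrist",d["centre"],.096,m),3))
E
```

```text
2.25 [0.51726501 0.20140655 0.22266283] [ 1.69975722e-01  4.33233721e-01  1.60967557e+00  1.58988284e-05
  1.09845211e+00 -2.34767390e+00] [-0.02678525 -0.11917122  0.47737485]
[[-0.812 -0.559 -0.169  0.472]
 [ 0.584 -0.778 -0.232  0.136]
 [-0.002 -0.287  0.958  0.384]
 [ 0.     0.     0.     1.   ]]
elbow_mid 0.95 [396. 100.] [0.355 0.214 0.096]
elbow_mid 0.76 [251. 185.] [0.518 0.201 0.096]
clip_mid 0.58 [ 89. 227.] [0.692 0.136 0.096]
```

View pics/w1.png

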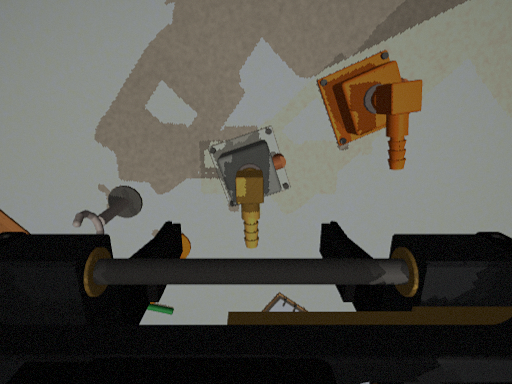

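The wrist view shows the elbow block at (251,185) with its tail straight down to (252,245), so the fingers already face the free flats. The steel clip is at (89,227). Outlet bearing is about 54° and clip bearing about -21°, so the elbow needs about 75° clockwise. Going down.

Call:
drive_tool:
  deltas:
    - [[0,0,4,0],[0,0,8,0],[0,0,11,0],[0,0,13.5,0],[0,0,14.2,0]]

```text
time: 3.02
tool_pos: [0.5162, 0.2012, 0.0791]
tcp_rot: [-0.456, 0.89, 0.0, -0.002]
force: [0.2, -0.4, 0.0]
finger_gap: 0.0875
gripper_force: 0.0
```

Call:
drive_tool:
  deltas:
    - [[0,0,0,0],[0,0,0,0],[0,0,0,0],[0,0,0,0],[0,0,0,0]]
  hand: 255
  squeeze: 30

```text
time: 3.65
tool_pos: [0.5174, 0.2014, 0.0809]
tcp_rot: [-0.457, 0.89, -0.0, 0.0]
force: [0.0, 0.3, 0.2]
finger_gap: 0.0446
gripper_force: 0.0
```

Call:
drive_tool:
  deltas:
    - [[0,0,0,0],[0,0,0,0],[0,0,0,0],[0,0,0,0]]

```text
time: 4.15
tool_pos: [0.5183, 0.2007, 0.0807]
tcp_rot: [-0.457, 0.89, -0.001, 0.001]
force: [3.2, -4.7, -0.9]
finger_gap: 0.0279
gripper_force: 29.7
```

Gripped at 28 mm. Now turning.

Call:
drive_tool:
  deltas:
    - [[0,0,0.02,8],[0,0,0.03,16],[0,0,0.04,24],[0,0,0.05,32],[0,0,0.05,40]]

```text
time: 4.78
tool_pos: [0.5176, 0.2017, 0.0802]
tcp_rot: [-0.122, 0.992, 0.0, 0.001]
force: [1.6, -1.3, -0.2]
finger_gap: 0.0279
gripper_force: 29.8
```

Call:
drive_tool:
  deltas:
    - [[0,0,0.01,9],[0,0,0.02,18],[0,0,0.03,27],[0,0,0.04,35],[0,0,0.04,35]]

```text
time: 5.4
tool_pos: [0.5178, 0.2027, 0.0798]
tcp_rot: [0.179, 0.984, 0.001, 0.001]
force: [1.8, 3.7, -0.2]
finger_gap: 0.0278
gripper_force: 29.7
```

```bash
python3 - <<'E'
from h import *
s=state(); im=grab_frame("top"); cv2.imwrite("pics/t2.png",cv2.resize(im[100:250,100:250,::-1],(600,600),interpolation=cv2.INTER_CUBIC))
print(s["time"],s["tool_pos"],s["joint_pos"][5],s["force"],s["wrist_torque"],s["finger_gap"],s["gripper_force"])
E
```

```text
5.4 [0.51775698 0.20269938 0.07984475] -1.0416670551213205 [ 1.77894269  3.73570987 -0.16950595] [ 0.70630528 -0.26633928 -0.11509124] 0.02777873359486254 29.683118630200624
```

View pics/t2.png

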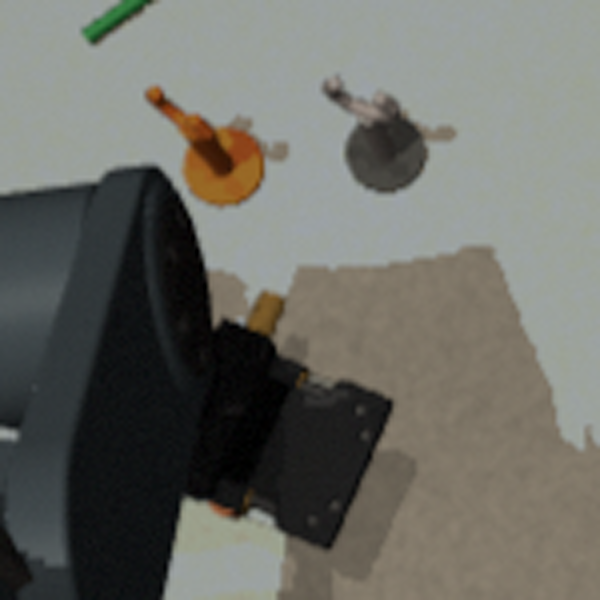

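The tail at (265,310) now leads up and right towards the steel clip at (365,100). Letting go and rising.

Call:
drive_tool:
  deltas:
    - [[0,0,0,0],[0,0,0,0],[0,0,0,0],[0,0,0,0],[0,0,0,0]]
  hand: 0

```text
time: 6.08
tool_pos: [0.5171, 0.2013, 0.0796]
tcp_rot: [0.179, 0.984, -0.0, -0.0]
force: [0.0, 0.2, -1.0]
finger_gap: 0.07
gripper_force: 0.0
```

Call:
drive_tool:
  deltas:
    - [[0,0,-2,0],[0,0,-5,0],[0,0,-9,0],[0,0,-13,0],[0,0,-15,0]]

```text
time: 6.7
tool_pos: [0.5181, 0.2016, 0.2321]
tcp_rot: [0.179, 0.984, 0.001, 0.002]
force: [0.1, -1.2, -0.4]
finger_gap: 0.0868
gripper_force: 0.0
```

```bash
python3 - <<'E'
from h import *
s=state(); m=camera_model("wrist"); im=grab_frame("wrist"); cv2.imwrite("pics/w3.png",im[...,::-1])
print(s["time"],s["tool_pos"],s["force"],s["finger_gap"])
e=ray("wrist",(251,185),.096,m)
for n in ("elbow_mid","clip_mid"):
    for d in place_of("wrist",n): print(n,round(d["score"],2),np.round(d["centre"]),np.round(ray("wrist",d["centre"],.096,m),3))
print("clip expected px",proj("wrist",(.690,.135,.096),m))
im=grab_frame("side"); cv2.imwrite("pics/s3.png",im[...,::-1])
E
```

```text
6.7 [0.51809433 0.20155528 0.23212505] [ 0.09246957 -1.18597118 -0.35659331] 0.08678617579464572
elbow_mid 0.87 [200.  16.] [0.355 0.213 0.096]
elbow_mid 0.66 [252. 182.] [0.52  0.202 0.096]
clip_mid 0.83 [251. 320.] [0.69  0.137 0.096]
clip_mid 0.79 [318. 293.] [0.681 0.229 0.096]
clip expected px [249.72370092 320.61526836]
```

View pics/w3.png

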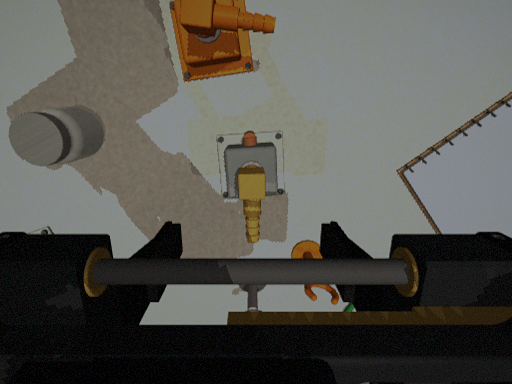

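View pics/s3.png

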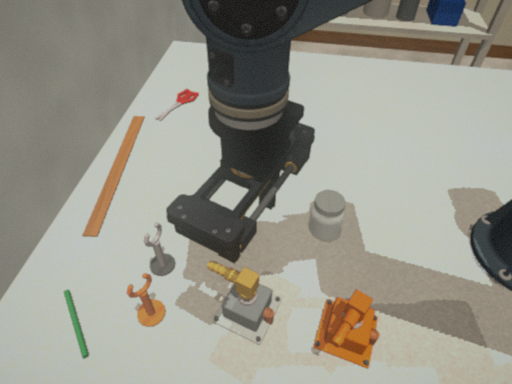

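In the wrist view the tail runs from (251,183) to (253,241), in line with the clip at (251,320), so it is within 1 to 2 degrees. In the side view the tail also points at the steel clip and the jar hasn't moved. The robot is clear.

```bash
python3 -c "
from rig import *
print(finish_job())"
```

```text
the job is handed in; nothing more can be done
None
```

I screwed the brass elbow about 75° clockwise so its outlet points at the steel clip to within about 2° in the last wrist picture, let go of it, and handed the job in at about 7 s; the hand-in returned no verdict, the jar had not moved, and the arm never went near the tee, though I did not re-measure it.

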